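# Finish tightening a vacuum chamber's cover evenly

### The job

The big round vacuum chamber's cover is held down by four wing screws; one opposite pair is already tight, its wings lying along the rim, and the other opposite pair is still loose. So that the gasket is drawn down evenly, first tighten (clockwise) the looser of those two, the one whose wings stand farther from the rim's direction, fully home, and only then the one straight across from it, fully home too.

Things in the scene. Friction and masses are not known exactly. Their poses are not given: they have to be found in the camera images.
- chamber: fixed round steel pot, any yaw; aluminium cover 196 mm across with a window (rim 80 mm across, 3 mm proud). Origin: centre of underside on the table, z up; cover's top at z = 110 mm. Wing screws 75 mm from the centre: screw_1 at +x, screw_2 at -x (loose); two tight ones that cannot turn at +y, -y. Pump port along +y. A smaller windowless pot nearby is not part of the job.
- screw_1 (a joint): the looser wing screw, on the chamber's cover at x = +75 mm. Dark steel ears 48 mm across, 8 mm thick, flat sides to pinch 17 to 40 mm above the cover. Joint in rad, grows clockwise seen from above; 1.40 = hard stop, tight. At value q the ears lie along the chamber's y axis turned counter-clockwise by (1.40 - q). Stiff (0.08 N m), stays as left, does not sink. Starts 1.0 to 1.2 rad short of tight.
- screw_2 (a joint): the less loose wing screw, at x = -75 mm, across from screw_1. Dark steel ears 48 mm across, 8 mm thick, flat sides to pinch 17 to 40 mm above the cover. Joint in rad, grows clockwise seen from above; 1.40 = hard stop, tight. At value q the ears lie along the chamber's y axis turned counter-clockwise by (1.40 - q). Stiff (0.08 N m), stays as left, does not sink. Starts 0.5 to 0.7 rad short of tight.
Mind the look-alikes: they are no part of the job. What is shaped like the chamber but green or turquoise is not meant.

How it is judged (in metres and radians):
On the way, in this order (a step that is already met when the one before it is completed fails the run):
1. the looser screw, screw_1, is turned tight (within 0.2 rad of its stop) while screw_2 is still at least 0.3 rad short of its stop (value of joint screw_1 above 1.2 rad and value of joint screw_2 below 1.1 rad), for 0.2 s.
2. then screw_2 is turned tight as well (within 0.2 rad of its stop) (value of joint each of screw_2, screw_1 above 1.2 rad), for 0.2 s.
At the end, for the whole second after the job is handed in: Both screws of the loose pair are tight, each within 0.2 rad (11 degrees) of its hard stop at 1.40 rad, and at rest (all of step 2 and velocity of joint screw_1 between -0.1 and 0.1 rad/s and velocity of joint screw_2 between -0.1 and 0.1 rad/s); the robot touches nothing.
It also fails if it takes over 38 s, if anything falls off the work surface, if the arm or the gripper's body presses on something with over 40 N, if the wrist force passes 120 N, or if a joint passes its speed limit or range.

### The arm

A 6-joint arm with a two-finger parallel gripper is mounted at the origin on the work surface. World frame = base frame: x ahead of the robot, y to its left, z up, the work surface at z = 0. Lengths are in mm, angles in rad, forces in N, time in s.
With the tool pointing down it reaches from about 300 to 775 mm from the base axis. Payload 14.6 kg.
Tool frame: the origin (TCP) lies at the very end of the fingers, on their centre line; the grasp point (between the pads) lies 19 mm behind it (manip.grip_point_offset is the distance from the TCP to the grasp point, in mm); z points along the fingers, y is the line along which they close (so a half turn about z gives the same grasp; the last joint's range is limited). The gripper opens to 94 mm and grips with 3 to 60 N. Pads are 16 mm wide; open, the fingers measure 119 mm over their backs; the gripper's body (75 mm by 177 mm) begins 78 mm behind the grasp point.
Start: joints at [1.258, 0.3, 1.521, -0, 1.321, -0.067], TCP at [133.831, 533.459, 166.546] pointing down, gripper open.
Joint ranges: [-3.03, 3.03], [-0.79, 2.21], [0.23, 2.52], [-1.04, 4.18], [0, 3.07], [-2.55, 2.55]. Speed limits (rad/s): [2.22, 2.22, 2.57, 3.14, 3.14, 3.14].

### API

Orientations are given as [roll, pitch, yaw] about the fixed x, y, z axes, in that order (R = Rz(yaw) Ry(pitch) Rx(roll)).
In Python, from cell import telemetry, eyes, manip gives the robot as it stands.
- The arm moves only by the tool play_rows, never from a script. Its arguments are lists of equal length, an entry for each row: "translation": the shift along the world's x, y, z in m, a list of three; "yaw": the turn about the world's z in rad. A call has 1 to 12 rows; each row is the pose to reach, as a shift and turn from the pose commanded when the call began; what a row does not reach only later rows make up. A row lasts 1/8 s, in which the tool goes at most 62.5 mm and 10.7 degrees, less where a joint would pass 70% of its speed; a pose out of reach is approached as far as the arm can. A call with a gripper value outside its range is refused whole. "hand" is the opening, from 0 (shut) to 1 (fully open), set as the call begins (left out, the last holds). The fingers move at their own pace and stop on an object; "force" is the grip in N (left out, the last holds). Time passes only in rows, so rows that repeat a pose let the fingers close. It gives the time, the measured TCP pose, the force, the opening and the grip force at its end, in the units of the state.
- telemetry.read_state(): the state, without advancing time (a new reading comes with each control period).
- eyes.camera(name): name is "scene" or "top" or "wrist"; returns a dict with "pixels" (384x512x3 uint8, red, green, blue), "fx", "fy", "cx", "cy" (pixels), "dist_coeffs" ([k1, k2, p1, p2, k3] as OpenCV has them; the pictures are not rectified), "cam_to_world" (4x4, takes a point from camera to world coordinates); the wrist camera has in their place "T_tool_cam" (4x4, takes a point from camera to tool coordinates, whose origin is the TCP and whose axes are the flange's). Camera axes: x right, y up, looking along -z (the intrinsics and any distortion apply to the point x, -y, -z); pixel columns grow to the right and rows downward; lengths in mm; the calibration is good to about 2 mm. A picture is of the moment at which its call begins: read the wrist's pose just before it. There is no depth.
- manip.sign_off(): hands the job in; it is judged then, once.
The state is a dict: "clock": time; "joints": joint angles; "qd": joint speeds; "effort": joint torques, N m; "eef_pos": TCP position; "eef_rot": TCP orientation; "wrist_force": force on the tool from outside, world axes, zero at the start; "moment": the same for the moment, N m; "finger_gap": finger opening in mm; "finger_force": force on a finger pad.
Only numpy, scipy, OpenCV 4.12 (cv2) and the standard library are available. Lean on these libraries where they do the work, as an engineer would, in place of code of your own. Each camera call takes 0.05 s, during which the arm holds its last target. There are 200 camera calls.

## Working session

There is one attempt and no reset: what is moved stays moved. The work goes in short steps, Python scripts to look and compute and a tool call to move; the robot and the scene stay as the last step left them, time stands still between calls to the robot, and variables do not carry over. Pictures are saved under pics/ and viewed, at most 10 in all, crops included, and the job is handed in when it is done.

Besides the shell and the picture viewer there is one more tool, called after "Call:" as name([rows], argument=value, ...), one row to a line, values as JSON. play_rows: Moves the arm, as the interface text tells. Its arguments: {"type":"object","properties":{"translation":{"type":"array","items":{"type":"array","items":{"type":"number"}}},"yaw":{"type":"array","items":{"type":"number"}},"hand":{"type":"number"},"force":{"type":"number"}},"required":["translation","yaw"]}

```bash
mkdir -p pics
cat > h.py <<'E'
from cell import telemetry, eyes, manip
import numpy as np, cv2
def snap(n,f):
    s=telemetry.read_state(); c=eyes.camera(n); cv2.imwrite(f,c["pixels"][:,:,::-1]); 
    d={k:v for k,v in c.items() if k!="pixels"}; d["state"]=s
    import pickle; pickle.dump(d,open(f+".pkl","wb")); return c,s
def w(f,pts,z):
    import pickle; from scipy.spatial.transform import Rotation as R
    c=pickle.load(open(f+".pkl","rb")); K=np.array([[c["fx"],0,c["cx"]],[0,c["fy"],c["cy"]],[0,0,1.]])
    if "cam_to_world" in c: T=np.array(c["cam_to_world"])
    else:
        s=c["state"]; T=np.eye(4); T[:3,:3]=R.from_euler("xyz",s["eef_rot"]).as_matrix(); T[:3,3]=s["eef_pos"]; T=T@np.array(c["T_tool_cam"])
    u=cv2.undistortPoints(np.array(pts,float).reshape(-1,1,2),K,np.array(c["dist_coeffs"],float)).reshape(-1,2)
    r=np.c_[u[:,0],-u[:,1],-np.ones(len(u))]@T[:3,:3].T
    o=T[:3,3]; z=np.broadcast_to(z,len(u)); return o+r*((z-o[2])/r[:,2])[:,None]
E
python3 - <<'E'
from h import *
c,s=snap("top","pics/top1.png"); print(s); snap("scene","pics/sc1.png")
a=cv2.imread("pics/top1.png"); cv2.imwrite("pics/top1b.png",cv2.resize(a,(800,600),interpolation=2))
E
```

```text
{'clock': 0.0, 'joints': array([ 1.25842778e+00,  3.00439326e-01,  1.52157388e+00, -3.11594543e-05,
        1.32068823e+00, -6.65808354e-02]), 'qd': array([-7.99429275e-04,  2.49051086e-04, -6.54793727e-06,  7.41363407e-05,
        6.90862804e-04,  1.12596982e-03]), 'effort': array([ 1.30381170e-03, -5.31818819e+01, -3.52733302e+01,  7.08777085e-02,
        2.43867037e-02, -8.29092664e-05]), 'eef_pos': array([133.73551483, 533.18363459, 166.00682835]), 'eef_rot': array([-3.14048433e+00, -4.36541023e-05,  2.89581265e+00]), 'wrist_force': array([-0.41416577, -0.14772891, -0.60754916]), 'moment': array([-0.01008061, -0.002659  ,  0.01686268]), 'finger_force': 0.0, 'finger_gap': 93.7953393150519}
```

View pics/top1b.png

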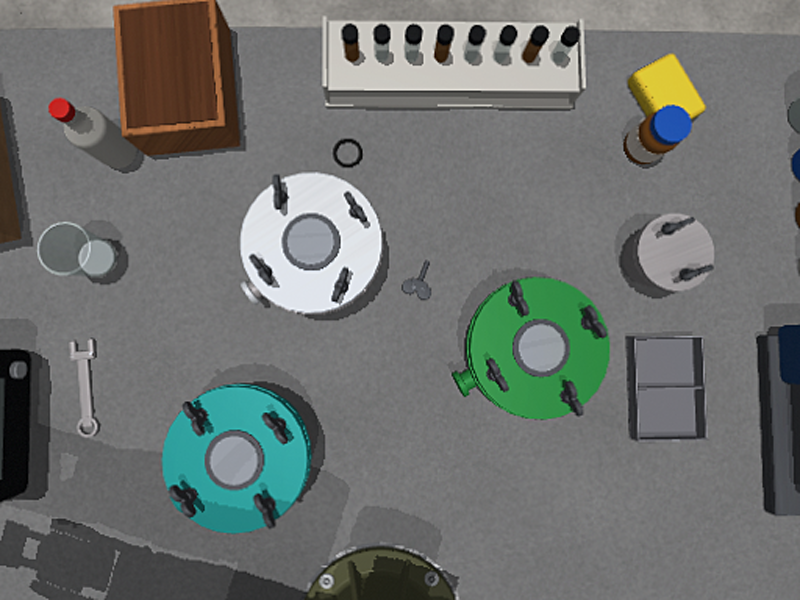

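View pics/sc1.png

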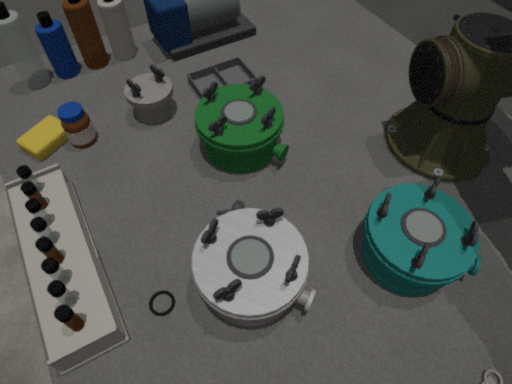

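The white pot centred at about (311,241) in the enlarged top view is the chamber. Its port is at (252,292), so the +y and -y screws are at (262,269) and (357,209). The loose pair is at (279,192) and (341,285).

Run:
```python
from h import *
p=np.array([[311,241],[279,192],[357,209],[341,285],[262,269],[252,292]])*.64
print(w("pics/top1.png",p,[113,135,135,135,135,70]).round(1))
a=cv2.imread("pics/top1.png"); cv2.imwrite("pics/top1c.png",cv2.resize(a[100:210,145:255],(770,770*110//110)[:2],interpolation=2)[:600*770//770+0][:600])
cv2.imwrite("pics/top1c.png",cv2.resize(a[105:207,148:250],(600,600),interpolation=2))
```

```text
[[574.5  88.7 113. ]
 [637.2 128.8 135. ]
 [613.6  24.6 135. ]
 [511.5  46.3 135. ]
 [533.6 150.7 135. ]
 [508.5 178.5  70. ]]
```

View pics/top1c.png

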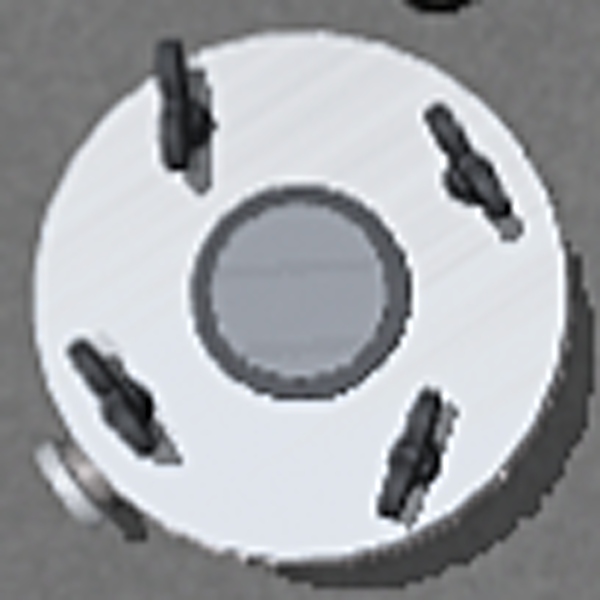

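Chamber centre is about (574,88) and its y axis points about 122°. Screw_1 is at about (637,129) with ears near 185°. Screw_2 is at about (511,46). Radii come out near 75 mm, which is consistent.

Call:
play_rows([
  [0,0,0.06],
  [0.503,-0.405,0.07],
  [0.503,-0.405,0.07],
  [0.503,-0.405,0.07],
  [0.503,-0.405,0.07],
  [0.503,-0.405,0.07],
  [0.503,-0.405,0.07],
  [0.503,-0.405,0.07],
  [0.503,-0.405,0.07],
  [0.503,-0.405,0.07],
  [0.503,-0.405,0.07],
  [0.503,-0.405,0.07],
], yaw=[0,0.34,0.34,0.34,0.34,0.34,0.34,0.34,0.34,0.34,0.34,0.34], hand=1)

```text
clock: 1.6
eef_pos: [638.4, 125.9, 235.4]
eef_rot: [-3.141, -0.001, -3.05]
wrist_force: [-0.7, 1.4, 0.2]
finger_gap: 93.9
finger_force: 0.0
```

Run:
```python
from h import *
c,s=snap("wrist","pics/w1.png"); print(s["eef_pos"],s["eef_rot"]); print(np.array(c["T_tool_cam"]).round(2))
a=cv2.imread("pics/w1.png"); cv2.imwrite("pics/w1b.png",cv2.resize(a,(800,600),interpolation=2))
```

```text
[638.40654732 125.91038445 235.35307066] [-3.14129618e+00 -1.48651629e-03 -3.04971454e+00]
[[  -0.      0.96    0.26   75.45]
 [   1.     -0.      0.     -1.1 ]
 [   0.      0.26   -0.96 -218.85]
 [   0.      0.      0.      1.  ]]
```

View pics/w1b.png

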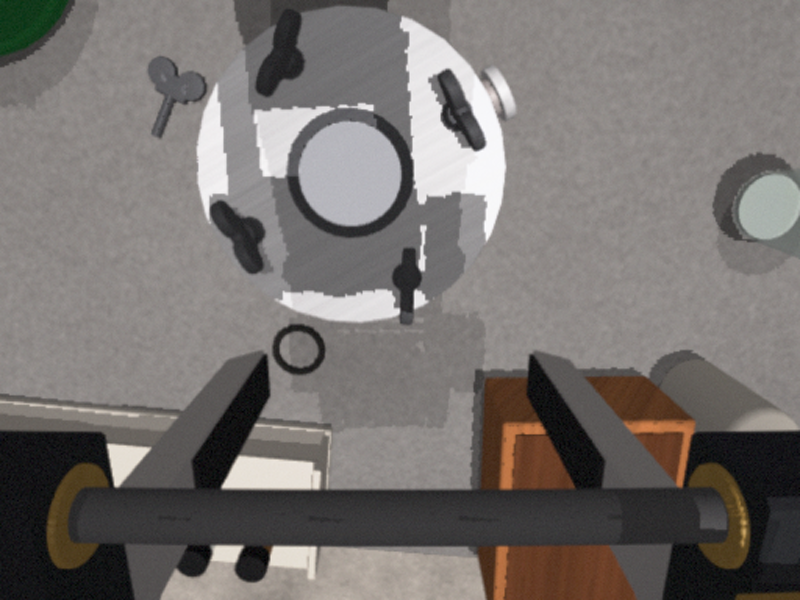

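Wrist view: screw_1's ears run from (409,250) to (406,322), nearly vertical. Screw_2's run from (290,15) to (264,92). The tight ones are at (461,110) and (237,237).

Run:
```python
from h import *
p=np.array([[350,173],[409,250],[406,322],[290,15],[264,92],[443,73],[480,148],[217,205],[255,270]])*.64
q=w("pics/w1.png",p,[113]+[145]*8); print(q.round(1))
for i in (1,3,5,7):
  d=q[i]-q[i+1]; print((q[i]+q[i+1])[:2]/2,np.hypot(*d[:2]),np.degrees(np.arctan2(d[1],d[0]))%180)
```

```text
[[575.6  89.  113. ]
 [615.3 129.3 145. ]
 [659.5 131.8 145. ]
 [495.2  54.  145. ]
 [535.3  41.6 145. ]
 [516.8 138.2 145. ]
 [554.1 163.3 145. ]
 [599.2  16.3 145. ]
 [635.6  39.3 145. ]]
[637.42029919 130.51359141] 44.285217776736395 3.2140790717407697
[515.22668196  47.7971111 ] 41.98557418238145 162.75450709568827
[535.43109655 150.78501743] 44.917554624316956 33.929252272044835
[617.40039699  27.80220211] 42.99267473598331 32.21802719189529
```

Call:
play_rows([
  [0.001,0.002,-0.03],
  [0.001,0.002,-0.06],
  [0.001,0.002,-0.085],
  [0.001,0.002,-0.105],
  [0.001,0.002,-0.116],
  [0.001,0.002,-0.116],
  [0.001,0.002,-0.116],
  [0.001,0.002,-0.116],
], yaw=[-0.035,-0.035,-0.035,-0.035,-0.035,-0.035,-0.035,-0.035], hand=0.5)

```text
clock: 2.65
eef_pos: [638.2, 130.5, 121.4]
eef_rot: [3.142, 0.001, -3.082]
wrist_force: [0.2, 0.2, -0.6]
finger_gap: 47.1
finger_force: 0.0
```

Call:
play_rows([
  [0,0,0],
  [0,0,0],
  [0,0,0],
  [0,0,0],
  [0,0,0],
  [0,0,0],
], yaw=[0,0,0,0,0,0], hand=0, force=30)

```text
clock: 3.4
eef_pos: [637.8, 130.5, 120.5]
eef_rot: [-3.142, -0.0, -3.082]
wrist_force: [0.1, 0.0, -0.9]
finger_gap: 0.3
finger_force: 0.0
```

The fingers closed on nothing, so I'll look.

Run:
```python
from h import *
c,s=snap("wrist","pics/w2.png"); print(s["finger_gap"])
snap("scene","pics/sc2.png"); snap("top","pics/top2.png")
a=cv2.imread("pics/w2.png")[60:380]; b=cv2.resize(cv2.imread("pics/sc2.png")[180:330,170:330],(341,320),interpolation=2); 
cv2.imwrite("pics/w2b.png",np.hstack([cv2.resize(a,(455,320*455//512)),cv2.resize(b,(341,284))]))
```

```text
0.2956768468982605
```

View pics/w2b.png

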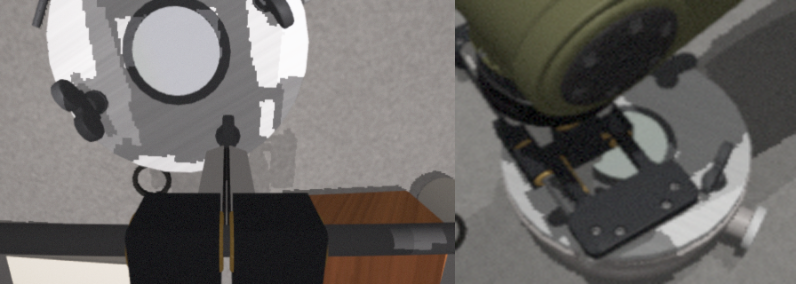

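Run:
```python
from h import *
a=cv2.imread("pics/w2.png")[150:300,180:340]
b=cv2.imread("pics/sc2.png")[200:320,180:340]
c=cv2.imread("pics/top2.png")[100:215,140:260]
f=lambda x:cv2.resize(x,(400,x.shape[0]*400//x.shape[1]),interpolation=2)
A,B=f(a),f(b); h=max(len(A),len(B)); P=lambda x:np.pad(x,((0,h-len(x)),(0,0),(0,0)))
cv2.imwrite("pics/w2c.png",np.hstack([P(A),P(B)]))
# where the TCP and screw should project in wrist image
import pickle
from scipy.spatial.transform import Rotation as R
d=pickle.load(open("pics/w2.png.pkl","rb")); s=d["state"]; T=np.eye(4);T[:3,:3]=R.from_euler("xyz",s["eef_rot"]).as_matrix();T[:3,3]=s["eef_pos"];T=np.linalg.inv(T@np.array(d["T_tool_cam"]))
X=np.array([s["eef_pos"],[638,130.5,145],[615,129.3,145],[660,131.5,145]])
Y=X@T[:3,:3].T+T[:3,3];Y=Y*[1,-1,-1]
print(s["eef_pos"],cv2.projectPoints(Y,np.zeros(3),np.zeros(3),np.array([[d["fx"],0,d["cx"]],[0,d["fy"],d["cy"]],[0,0,1.]]),np.array(d["dist_coeffs"],float))[0].reshape(-1,2).round())
```

```text
[637.82611069 130.46778802 120.53917357] [[256. 215.]
 [256. 229.]
 [257. 192.]
 [256. 262.]]
```

View pics/w2c.png

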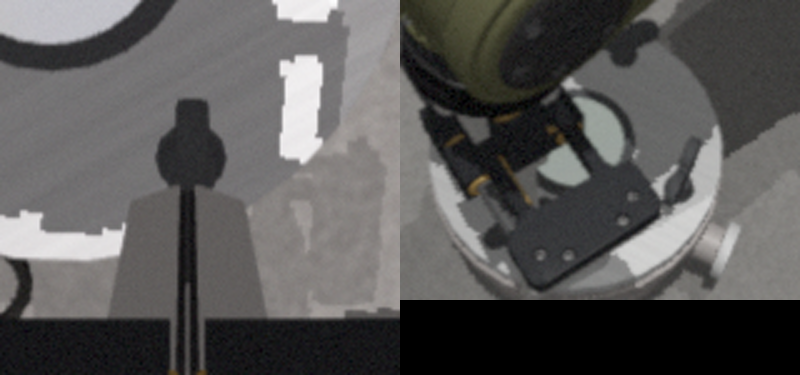

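Run:
```python
from h import *
import pickle
d=pickle.load(open("pics/w2.png.pkl","rb")); T=np.linalg.inv(np.array(d["T_tool_cam"]))
K=np.array([[d["fx"],0,d["cx"]],[0,d["fy"],d["cy"]],[0,0,1.]]);print(K,d["dist_coeffs"],manip.grip_point_offset)
X=np.array([[x,y,z] for z in(0,-19,-40) for x in (-8,0,8) for y in (-47,-60)],float)
Y=(X@T[:3,:3].T+T[:3,3])*[1,-1,-1]
print(np.c_[X,cv2.projectPoints(Y,np.zeros(3),np.zeros(3),K,np.array(d["dist_coeffs"],float))[0].reshape(-1,2).round()])
```

```text
[[340.49439437   0.         254.50475249]
 [  0.         340.49439437 192.89648776]
 [  0.           0.           1.        ]] [-0.03862401  0.          0.          0.          0.        ] 18.8
[[ -8. -47.   0. 188. 226.]
 [ -8. -60.   0. 169. 226.]
 [  0. -47.   0. 187. 215.]
 [  0. -60.   0. 168. 215.]
 [  8. -47.   0. 186. 204.]
 [  8. -60.   0. 167. 204.]
 [ -8. -47. -19. 182. 237.]
 [ -8. -60. -19. 161. 237.]
 [  0. -47. -19. 181. 225.]
 [  0. -60. -19. 161. 225.]
 [  8. -47. -19. 180. 213.]
 [  8. -60. -19. 160. 213.]
 [ -8. -47. -40. 174. 251.]
 [ -8. -60. -40. 152. 251.]
 [  0. -47. -40. 174. 238.]
 [  0. -60. -40. 151. 238.]
 [  8. -47. -40. 173. 225.]
 [  8. -60. -40. 150. 225.]]
```

The wrist image puts the visible fingertips (row 227) about 40 mm above the stated TCP. That fits the empty closing, because the tips would be above the 150 mm ear tops. I'll open and go down in careful stages, watching the force.

Call:
play_rows([
  [0,0,0],
  [0,0,0],
  [0,0,0],
  [0,0,-0.003],
  [0,0,-0.006],
  [0,0,-0.009],
  [0,0,-0.009],
], yaw=[0,0,0,0,0,0,0], hand=0.5)

```text
clock: 4.42
eef_pos: [637.7, 130.4, 111.2]
eef_rot: [-3.142, -0.001, -3.082]
wrist_force: [-0.3, 0.2, 0.5]
finger_gap: 47.2
finger_force: 0.0
```

Run:
```python
from h import *
snap("wrist","pics/w3.png"); snap("scene","pics/sc3.png")
a=cv2.imread("pics/w3.png")[130:290,156:356]
b=cv2.imread("pics/sc3.png")[190:350,150:350]
cv2.imwrite("pics/w3c.png",cv2.resize(np.hstack([a,b]),(800,320),interpolation=2))
```

```text
(no output)
```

View pics/w3c.png

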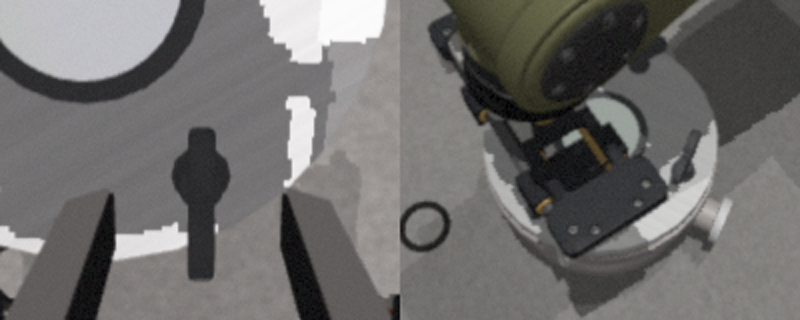

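The image geometry puts the tips at z≈153 while the reported TCP is at 111, so they really are above the ears. The screw is centred between the fingers. I'll go down in stages.

Call:
play_rows([
  [0,0,-0.004],
  [0,0,-0.008],
  [0,0,-0.012],
  [0,0,-0.016],
  [0,0,-0.016],
], yaw=[0,0,0,0,0])

```text
clock: 5.15
eef_pos: [637.7, 130.4, 95.1]
eef_rot: [-3.142, -0.001, -3.082]
wrist_force: [0.0, 0.3, -0.6]
finger_gap: 46.8
finger_force: 0.0
```

Call:
play_rows([
  [0,0,-0.003],
  [0,0,-0.006],
  [0,0,-0.009],
  [0,0,-0.012],
  [0,0,-0.012],
], yaw=[0,0,0,0,0])

```text
clock: 5.78
eef_pos: [637.7, 130.4, 83.2]
eef_rot: [-3.142, -0.0, -3.082]
wrist_force: [-0.2, 0.2, -0.6]
finger_gap: 47.1
finger_force: 0.0
```

Call:
play_rows([
  [0,0,0],
  [0,0,0],
  [0,0,0],
  [0,0,0],
  [0,0,0],
], yaw=[0,0,0,0,0], hand=0, force=30)

```text
clock: 6.4
eef_pos: [637.8, 131.4, 83.6]
eef_rot: [3.14, 0.0, -3.082]
wrist_force: [-0.4, 4.7, 0.8]
finger_gap: 12.6
finger_force: 29.6
```

The gap is 12.6 mm rather than 8, so I probably have the hub. I'll open, rise 8 mm and grip again.

Call:
play_rows([
  [0,0,0],
  [0,0,0],
  [0,0,0.004],
  [0,0,0.008],
  [0,0,0.008],
], yaw=[0,0,0,0,0], hand=0.4)

```text
clock: 7.02
eef_pos: [638.1, 130.4, 92.1]
eef_rot: [3.142, 0.001, -3.082]
wrist_force: [0.0, -0.3, 0.1]
finger_gap: 37.9
finger_force: 0.0
```

Call:
play_rows([
  [0,0,0],
  [0,0,0],
  [0,0,0],
  [0,0,0],
  [0,0,0],
], yaw=[0,0,0,0,0], hand=0, force=30)

```text
clock: 7.65
eef_pos: [637.7, 131.4, 91.5]
eef_rot: [3.14, -0.0, -3.082]
wrist_force: [0.0, 4.7, 0.1]
finger_gap: 7.8
finger_force: 30.0
```

The ear is gripped with a 7.8 mm gap. Turning clockwise.

Call:
play_rows([
  [0,0.001,0],
  [0,0.001,0],
  [0,0.001,0],
  [0,0.001,0],
  [0,0.001,0],
], yaw=[-0.08,-0.18,-0.29,-0.4,-0.4])

```text
clock: 8.28
eef_pos: [637.8, 131.4, 91.5]
eef_rot: [-3.141, -0.0, 2.801]
wrist_force: [0.3, -1.7, 0.1]
finger_gap: 7.7
finger_force: 30.0
```

Call:
play_rows([
  [0,0,0],
  [0,0,0],
  [0,0,0],
  [0,0,0],
  [0,0,0],
  [0,0,0],
  [0,0,0],
], yaw=[-0.1,-0.2,-0.3,-0.4,-0.5,-0.58,-0.58])

```text
clock: 9.15
eef_pos: [637.7, 131.2, 91.5]
eef_rot: [-3.141, -0.0, 2.223]
wrist_force: [-2.4, -1.7, 0.5]
finger_gap: 7.5
finger_force: 30.0
```

Run:
```python
from h import *
s=telemetry.read_state(); print(s["moment"],s["eef_rot"])
```

```text
[-0.40537999  0.45579458 -0.03320298] [-3.14099840e+00 -8.42422105e-05  2.22336686e+00]
```

Now nudge to the stop in small steps, watching the moment.

Call:
play_rows([
  [0,0,0],
  [0,0,0],
  [0,0,0],
  [0,0,0],
], yaw=[-0.03,-0.06,-0.09,-0.09])

```text
clock: 9.65
eef_pos: [637.7, 131.3, 91.5]
eef_rot: [-3.141, 0.0, 2.131]
wrist_force: [-3.3, -3.1, 2.7]
finger_gap: 7.8
finger_force: 30.0
```

Run:
```python
from h import *
s=telemetry.read_state(); print(s["moment"],s["eef_rot"],s["finger_gap"])
```

```text
[-0.7588198   0.82220194  0.37208752] [-3.14104079e+00  6.14339129e-05  2.13065589e+00] 7.787885746068251
```

The moment rose to 0.37 N m, so screw_1 is at its stop. Release, rise and go above screw_2.

Call:
play_rows([
  [0,0,0],
  [0,0,0],
  [0,0,0],
  [0,0,0.03],
  [0,0,0.07],
  [0,0,0.07],
  [-0.06,-0.04,0.07],
  [-0.124,-0.0835,0.07],
  [-0.124,-0.0835,0.07],
  [-0.124,-0.0835,0.07],
  [-0.124,-0.0835,0.07],
  [-0.124,-0.0835,0.07],
], yaw=[0,0,0,0,0,0,0.17,0.34,0.51,0.71,0.71,0.71], hand=0.5)

```text
clock: 11.15
eef_pos: [513.8, 48.2, 161.1]
eef_rot: [-3.141, -0.001, 2.837]
wrist_force: [-0.8, -0.7, 0.6]
finger_gap: 46.6
finger_force: 0.0
```

Run:
```python
from h import *
c,s=snap("wrist","pics/w4.png"); print(s["eef_pos"],s["eef_rot"]); snap("top","pics/top4.png")
a=cv2.imread("pics/w4.png"); cv2.imwrite("pics/w4b.png",np.hstack([cv2.resize(a,(440,330)),cv2.resize(cv2.imread("pics/top4.png")[100:210,140:260],(360,330),interpolation=2)]))
```

```text
[513.82878907  48.15296117 161.05475356] [-3.14144189e+00 -6.19087023e-04  2.83722265e+00]
```

View pics/w4b.png

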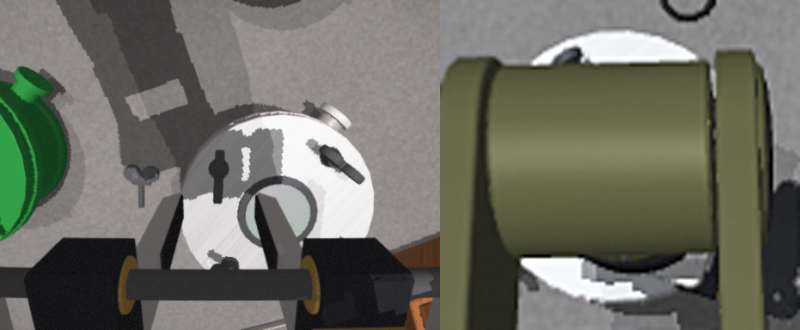

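Screw_2's ears, (218,150) to (219,203) in the left panel, are vertical and centred between the fingers. Going down to the same height and gripping.

Call:
play_rows([
  [0,0,-0.03],
  [0,0,-0.05],
  [0,0,-0.06],
  [0,0,-0.065],
  [0,0,-0.07],
  [0,0,-0.07],
], yaw=[0,0,0,0,0,0])

```text
clock: 12.0
eef_pos: [513.9, 48.0, 91.6]
eef_rot: [3.142, 0.0, 2.841]
wrist_force: [-0.1, -0.4, -0.1]
finger_gap: 47.0
finger_force: 0.0
```

Call:
play_rows([
  [0,0,0],
  [0,0,0],
  [0,0,0],
  [0,0,0],
  [0,0,0],
], yaw=[0,0,0,0,0], hand=0, force=30)

```text
clock: 12.62
eef_pos: [513.8, 47.8, 91.6]
eef_rot: [-3.141, 0.0, 2.841]
wrist_force: [-1.2, -2.4, 1.4]
finger_gap: 7.5
finger_force: 30.0
```

Gripped. Turn to yaw ≈ 2.13, the same stop angle.

Call:
play_rows([
  [0,0,0],
  [0,0,0],
  [0,0,0],
  [0,0,0],
  [0,0,0],
  [0,0,0],
  [0,0,0],
  [0,0,0],
  [0,0,0],
], yaw=[-0.08,-0.18,-0.28,-0.38,-0.48,-0.57,-0.64,-0.68,-0.68])

```text
clock: 13.75
eef_pos: [513.4, 47.3, 91.6]
eef_rot: [-3.14, 0.0, 2.16]
wrist_force: [-3.5, -3.6, 3.1]
finger_gap: 7.4
finger_force: 30.0
```

Run:
```python
from h import *
s=telemetry.read_state(); print(s["moment"],s["eef_rot"],s["finger_gap"])
```

```text
[-1.16667826  0.75458004  0.09815203] [-3.14010131e+00  3.70254831e-04  2.16019161e+00] 7.425310993995108
```

Call:
play_rows([
  [0,0,0],
  [0,0,0],
  [0,0,0],
], yaw=[-0.025,-0.05,-0.05])

```text
clock: 14.12
eef_pos: [513.4, 47.3, 91.6]
eef_rot: [-3.14, 0.001, 2.111]
wrist_force: [-3.1, -4.9, 3.2]
finger_gap: 8.0
finger_force: 30.0
```

Run:
```python
from h import *
s=telemetry.read_state(); print(s["moment"],s["eef_rot"],s["finger_gap"])
```

```text
[-1.0435505   0.72932753  0.51184166] [-3.14003511e+00  5.86788965e-04  2.11102460e+00] 7.969820618293784
```

At the stop (0.51 N m). Release, lift and back away for a check.

Call:
play_rows([
  [0,0,0],
  [0,0,0],
  [0,0,0],
  [0,0,0.03],
  [0,0,0.07],
  [0,0,0.12],
  [0,0,0.16],
  [-0.06,0,0.16],
  [-0.06,0,0.16],
  [-0.06,0,0.16],
  [-0.06,0,0.16],
  [-0.06,0,0.16],
], yaw=[0,0,0,0,0,0,0,0,0.18,0.36,0.54,0.54], hand=0.5)

```text
clock: 15.62
eef_pos: [453.8, 48.0, 251.6]
eef_rot: [3.141, 0.0, 2.65]
wrist_force: [0.2, -0.1, -0.9]
finger_gap: 47.0
finger_force: 0.0
```

Run:
```python
from h import *
snap("scene","pics/sc5.png"); snap("wrist","pics/w5.png")
a=cv2.imread("pics/sc5.png")[190:340,150:350]; b=cv2.imread("pics/w5.png")
cv2.imwrite("pics/f.png",np.hstack([cv2.resize(a,(400,300),interpolation=2),cv2.resize(b,(400,300),interpolation=3)]))
```

```text
(no output)
```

View pics/f.png

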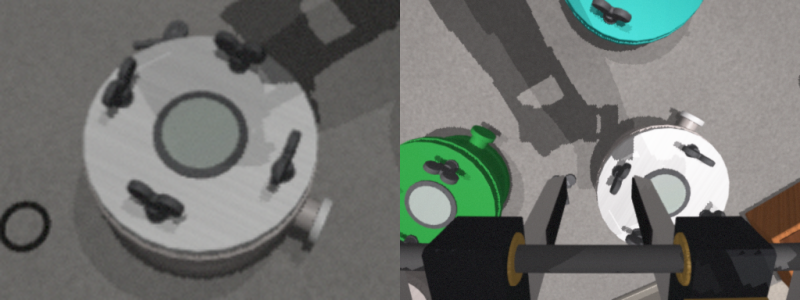

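The scene view shows both turned screws, (155,200) and (238,50), lying along the rim and parallel to each other. The arm is clear of everything.

```bash
python3 -c "
from cell import manip; print(manip.sign_off())"
```

```text
the job is handed in; nothing more can be done
None
```

I tightened screw_1 to its stop first, then screw_2 across from it, and handed the job in with the arm clear of everything; the hand-in gave no verdict back.

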